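# Tally the finished insole stack and call for collection

## Robot

A 7-joint arm with a two-finger parallel gripper is mounted at the origin on the work surface. World frame = base frame: x ahead of the robot, y to its left, z up, the work surface at z = 0. Lengths are in m, angles in rad, forces in N, time in s.
With the tool pointing down it reaches from about 0.35 to 0.9 m from the base axis. Payload 8.1 kg.
Tool frame: the origin (TCP) lies at the very end of the fingers, on their centre line; the grasp point (between the pads) lies 19 mm behind it; z points along the fingers, y is the line along which they close (so a half turn about z gives the same grasp; the last joint's range is limited). The gripper opens to 85 mm and grips with 20 to 120 N. Pads are 22 mm wide; open, the fingers measure 114 mm over their backs; the gripper's body (76 mm by 85 mm) begins 54 mm behind the grasp point. The pads swing forward as they close: fully open they stand 13 mm farther back than shut.
Start: joints at [1.007, 0.434, 0.025, 1.573, -0.012, 1.134, -0.075], TCP at [0.278, -0.56, 0.231] pointing down, gripper open.
Joint ranges: [-2.62, 2.62], [-0.44, 2.09], [-1.27, 1.32], [0.08, 2.57], [-1.32, 4.46], [0.12, 2], [-2.74, 2.74]. Speed limits (rad/s): [2.22, 2.22, 3.01, 3.01, 3.14, 3.14, 3.14].

## Interface

Orientations are given as a rotation vector (axis times angle).
In Python, from station import arm, inverse_kinematics, cams, workorder, spotter gives the robot as it stands. Calls block until the motion is done:
- arm.move_to(position, orientation): joint-space move of the TCP to a pose.
- arm.movel(position, rotation=None, velocity=0.15, until_force=None): straight line of the TCP; rotation=None keeps the orientation; velocity is the mean speed in m/s. With until_force (N) it stops when the force on the tool has changed by that much, and returns True; else False.
- arm.movej(angles): joint-space move.
- arm.open_jaws() and arm.close(force=None): open the fingers fully, or close them until they stop; force is the grip in N (None keeps the last).
- arm.wait(seconds).
- inverse_kinematics(position, orientation): joint angles nearest the present ones, or None.
- arm.read_state(): the state.
- cams.get_image(name): name is "scene" or "top" or "wrist"; returns a dict with "image" (480x640x3 uint8, blue, green, red), "vertical_fov" (degrees; the focal length in pixels is half the picture's height over the tangent of half this angle, whatever the lens; pixels are square), "cx", "cy" (the principal point, pixels), "R" (3x3) and "t" (3): a world point X has camera coordinates R X + t; the wrist camera has in their place "mount" (4x4, takes a point from camera to tool coordinates, whose origin is the TCP and whose axes are the flange's). Camera axes: x right, y down, z forward; pixel columns grow to the right and rows downward; lengths in m; the calibration is good to about 2 mm. A picture is of the moment at which its call begins: read the wrist's pose just before it. There is no depth.
A pose or a line that the arm cannot do raises arm.PlanningError and nothing moves.
- workorder.finish_job(): hands the job in; it is judged then, once.
Trained networks look in a picture, given as the dict that the camera call returned (one of the last four; its "shot" number tells which), for a name from the list of things; names that differ only in an ending like _2 or _b are one class to them, and where a whole thing is asked for, a point or a joint stands for the part that bears it (a point fixed in the world has none). Each returns a list of dicts, best first, with "confidence" (0 to 1); they miss things now and then, are a little off and sometimes report something else, mostly with a low value. They report only what shows in the picture. A call takes as long as a camera call. They do not tell look-alikes from the thing itself.
- spotter.regions_of(target, picture): "mask" (480x640 bool, what is visible of it) and "centre" ([column, row] in pixels, amid what is visible of it).
The state is a dict: "time_s": time; "q": joint angles; "qvel": joint speeds; "tau": joint torques, N m; "eef_pos": TCP position; "tool_rot": TCP orientation; "force": force on the tool from outside, world axes, zero at the start; "torque": the same for the moment, N m; "opening": opening from 0.0 (shut) to 1.0 (fully open); "grasp_force": force on a finger pad.
Only numpy, scipy, OpenCV 4.12 (cv2) and the standard library are available. Lean on these libraries where they do the work, as an engineer would, in place of code of your own. Each camera call takes 0.05 s, during which the arm holds its last target. There are 200 camera calls.

## Task

The tallest of the three insole stacks is finished: with the fingertips, gently press the steel key of the tally counter in front of it fully down and let it come up, then press the broad mushroom button on the call box fully down and let it come up, and draw back. Leave the other two counters, the small button, the stacks and everything else on the table alone; nothing is to be picked up, and the counter must not be shoved out of its place.

Things in the scene. Friction and masses are not known exactly. Their poses are not given: they have to be found in the camera images.
- stack_tall: The tall stack: 15 cream fibreboard insoles tied with two paper bands into one loose block with round ends, 190 x 70 mm in plan and 60 mm high. Origin: centre of its underside; x along its length, z up. The end towards its -x (nearer the robot) has its tally counter in front of it. Must stay where it is.
- stack_middle: The middle stack: 10 cream fibreboard insoles tied with two paper bands into one loose block with round ends, 190 x 70 mm in plan and 40 mm high. Origin: centre of its underside; x along its length, z up. The end towards its -x (nearer the robot) has its tally counter in front of it. Must stay where it is.
- stack_low: The low stack: 6 cream fibreboard insoles tied with two paper bands into one loose block with round ends, 190 x 70 mm in plan and 24 mm high. Origin: centre of its underside; x along its length, z up. The end towards its -x (nearer the robot) has its tally counter in front of it. Must stay where it is.
- tally_tall: Tally counter that belongs to the tall stack, loose on the table in front of that stack's near end (its centre 155 to 165 mm from the stack's centre, towards the robot): grey box 80 (x) x 60 (y) x 36 (z) mm, about 0.4 kg, white number wheels on its near half, a round steel key on its far half. Origin: centre of its underside, z up. All three counters are alike. Not to be lifted or shoved.
- tally_tall_key_top (a point): Centre of the top face of that counter's steel key (the tall stack's): the key is 28 mm across, stands 16 mm above the case (its top 52 mm above the table when up), 16 mm beyond the counter's centre along its x. Moves down with the key.
- tally_tall_key (a joint): Travel of the tall stack's counter key: 0 up, 0.008 m fully down. Sprung: starts to move at about 1 N, fully down at about 4 N, comes up by itself.
- tally_middle: Tally counter that belongs to the middle stack, loose on the table in front of that stack's near end (its centre 155 to 165 mm from the stack's centre, towards the robot): grey box 80 (x) x 60 (y) x 36 (z) mm, about 0.4 kg, white number wheels on its near half, a round steel key on its far half. Origin: centre of its underside, z up. All three counters are alike. Not to be lifted or shoved.
- tally_middle_key_top (a point): Centre of the top face of that counter's steel key (the middle stack's): the key is 28 mm across, stands 16 mm above the case (its top 52 mm above the table when up), 16 mm beyond the counter's centre along its x. Moves down with the key.
- tally_middle_key (a joint): Travel of the middle stack's counter key: 0 up, 0.008 m fully down. Sprung: starts to move at about 1 N, fully down at about 4 N, comes up by itself.
- tally_low: Tally counter that belongs to the low stack, loose on the table in front of that stack's near end (its centre 155 to 165 mm from the stack's centre, towards the robot): grey box 80 (x) x 60 (y) x 36 (z) mm, about 0.4 kg, white number wheels on its near half, a round steel key on its far half. Origin: centre of its underside, z up. All three counters are alike. Not to be lifted or shoved.
- tally_low_key_top (a point): Centre of the top face of that counter's steel key (the low stack's): the key is 28 mm across, stands 16 mm above the case (its top 52 mm above the table when up), 16 mm beyond the counter's centre along its x. Moves down with the key.
- tally_low_key (a joint): Travel of the low stack's counter key: 0 up, 0.008 m fully down. Sprung: starts to move at about 1 N, fully down at about 4 N, comes up by itself.
- call_box: Grey call box fixed to the table, 80 (x) x 130 (y) x 45 (z) mm, with two black buttons 70 mm apart on its top; it can stand at any yaw. Origin: centre of its underside, z up.
- call_button_top (a point): Centre of the top of the broad mushroom-headed call button: head 42 mm across, top 65 mm above the table when up, at y = +35 mm of the box. Moves down with the button.
- call_button (a joint): Travel of the broad call button: 0 up, 0.007 m fully down. Sprung: starts to move at about 1.5 N, fully down at about 4.5 N, comes up by itself.
- lamp_button_top (a point): Centre of the top of the small flat button, 18 mm across, top 57 mm above the table, at y = -35 mm of the box. To be left alone.
- lamp_button (a joint): Travel of the small button: 0 up, 0.007 m fully down; to be left alone.
- sole_die: Oval steel cutting die (an open band with a cross bar), 130 x 65 mm, 32 mm high, lying loose nearer the robot than the counters. Origin: centre of its underside. Bystander.
- punch1: Round steel hole punch standing between the middle place and the right-hand place for stacks, 32 mm across, 48 mm high. Origin: centre of its underside. Bystander.
- punch2: Round steel hole punch like the other, standing between the middle and the left-hand stack. Origin: centre of its underside. Bystander.
- glue_bottle: White plastic bottle with a black cap, 50 mm across, 110 mm high, towards the far left. Origin: centre of its underside. Bystander.
- tape_roll: Empty cardboard tape core lying flat, 70 mm across, 25 mm high, nearer the robot than the counters. Origin: centre of its underside. Bystander.
- marker: Black marker pen lying flat, 142 mm long, 12 mm thick, on the left nearer the robot. Origin: on the underside at mid length. Bystander.
- mallet: Hammer lying on the right edge of the table, 260 mm long. Origin: underside. Bystander.
Mind the look-alikes: they are no part of the job. Leave any purple look-alike of the tally_tall alone. Leave any pink or purple look-alike of the call_box alone.

How it is judged:
On the way, in this order (a step that is already met when the one before it is completed fails the run):
1. the key of the tallest stack's counter is pressed nearly fully down (over 6 of its 8 mm) (value of joint tally_tall_key above 0.006 m), for 0.05 s.
2. that key is let go and comes up again (value of joint tally_tall_key below 0.0015 m), for 0.1 s.
3. after that the broad call button is pressed nearly fully down (over 5 of its 7 mm) (value of joint call_button above 0.005 m), for 0.05 s.
4. the call button is let go and comes up again (value of joint call_button below 0.0015 m), for 0.1 s.
At the end, for the whole second after the job is handed in: All three counter keys and both call-box buttons are up (within 1.5 mm), and the counters, stacks and other loose things are at rest within 20 mm of where they started (value of joint each of tally_tall_key, tally_middle_key, tally_low_key, call_button, lamp_button below 0.0015 m and distance of each of stack_tall, stack_middle, stack_low, tally_tall, tally_middle, tally_low, sole_die, punch1, punch2, glue_bottle, tape_roll, marker, mallet from where it was at the start of the episode below 0.02 m and linear speed of each of tally_tall, tally_middle, tally_low below 0.02 m/s); the robot touches nothing.
It fails at once if the key of another stack's counter or the small button of the call box is pressed (over 2.5 mm) (value of joint any of tally_middle_key, tally_low_key, lamp_button above 0.0025 m).
It fails at once if a counter is lifted off the table (over 8 mm) or tipped (over 0.2 rad) (height (world z) of any of tally_tall, tally_middle, tally_low above 0.008 m or angle between any of tally_tall, tally_middle, tally_low's own z axis and vertical above 0.2 rad).
It fails at once if another counter or a stack is pressed on with over 8 N (contact force between any of the arm, the fingers and tally_middle above 8 N or contact force between any of the arm, the fingers and tally_low above 8 N or contact force between any of the arm, the fingers and stack_tall above 8 N or contact force between any of the arm, the fingers and stack_middle above 8 N or contact force between any of the arm, the fingers and stack_low above 8 N).
It fails at once if a counter, a stack or another loose thing is moved by more than 20 mm (distance of any of stack_tall, stack_middle, stack_low, tally_tall, tally_middle, tally_low, sole_die, punch1, punch2, glue_bottle, tape_roll, marker, mallet from where it was at the start of the episode above 0.02 m).
It fails at once if the counter or the call box is hit hard (over 30 N), not pressed gently (contact force between any of the arm, the fingers and tally_tall above 30 N or contact force between any of the arm, the fingers and call_box above 30 N).
It also fails if it takes over 45 s, if anything falls off the work surface, if the arm or the gripper's body presses on something with over 40 N, if the wrist force passes 120 N, or if a joint passes its speed limit or range.

## Working session

There is one attempt and no reset: what is moved stays moved. The work goes in short steps, each a Python script; the robot and the scene stay as the last script left them, time stands still between calls to the robot, and variables do not carry over. Pictures are saved under pics/ and viewed, at most 10 in all, crops included, and the job is handed in when it is done.

```bash
mkdir -p pics; cat > h.py <<'E'
import numpy as np, cv2
from station import arm, inverse_kinematics, cams, workorder, spotter
def K(p):
    f=p["image"].shape[0]/2/np.tan(np.radians(p["vertical_fov"])/2); return f,p["cx"],p["cy"]
def onplane(p,uv,z,R=None,t=None):
    R=np.array(p["R"]) if R is None else R; t=np.array(p["t"]) if t is None else t
    f,cx,cy=K(p); d=R.T@np.array([(uv[0]-cx)/f,(uv[1]-cy)/f,1]); c=-R.T@t
    return c+d*(z-c[2])/d[2]
def proj(p,X):
    f,cx,cy=K(p); c=np.array(p["R"])@np.array(X)+np.array(p["t"]); return np.round([cx+f*c[0]/c[2],cy+f*c[1]/c[2]],1)
E
python3 - <<'E'
from h import *
print(arm.read_state())
for n in("top","scene"):
    p=cams.get_image(n); cv2.imwrite(f"pics/{n}1.png",p["image"])
    print(n,np.array(p["R"]).round(3),np.array(p["t"]).round(3),p["vertical_fov"])
    for k,z in(("stack_tall",.06),("tally_tall",.036),("tally_tall_key_top",.05),("call_box",.045),("call_button_top",.06),("lamp_button_top",.057)):
        for r in spotter.regions_of(k,p): print(k,round(r["confidence"],2),np.round(r["centre"]),r["mask"].sum(),onplane(p,r["centre"],z).round(3))
E
```

```text
{'time_s': 0.0, 'q': array([ 1.00736764,  0.43524847,  0.02496578,  1.57408974, -0.01159483,
        1.13398916, -0.0751242 ]), 'qvel': array([ 6.88843602e-05, -2.24183475e-03,  6.60789414e-04,  5.56998557e-04,
       -1.10545575e-03,  2.24513611e-04,  5.52452437e-04]), 'tau': array([-2.67207024e-04, -6.70475793e+01,  1.02501389e+00, -3.16214240e+01,
        1.55631040e-02,  1.23828789e-02, -2.11924481e-05]), 'eef_pos': array([ 0.27766112, -0.55937919,  0.2305129 ]), 'tool_rot': array([-3.05712868e+00, -7.17005237e-01,  7.91444830e-04]), 'force': array([ 0.15316018,  0.19446383, -0.41456771]), 'torque': array([-0.02014673,  0.02962745,  0.05177861]), 'grasp_force': 0.0, 'opening': 0.9957188142719023}
top [[ 0.023 -1.    -0.012]
 [-0.988 -0.02  -0.155]
 [ 0.155  0.015 -0.988]] [-0.055  0.541  1.334] 52.22185492040129
stack_tall 0.83 [324. 181.] 1593 [ 0.703 -0.054  0.06 ]
stack_tall 0.19 [493. 268.] 1051 [ 0.468 -0.521  0.06 ]
tally_tall 0.92 [322. 239.] 589 [ 0.543 -0.052  0.036]
tally_tall 0.61 [365. 234.] 586 [ 0.558 -0.173  0.036]
tally_tall 0.47 [492. 268.] 1112 [ 0.469 -0.527  0
[... 1306 characters left out ...]
8 [338. 270.] 724 [ 0.565 -0.075  0.036]
tally_tall 0.88 [356. 244.] 640 [0.549 0.044 0.036]
tally_tall 0.24 [392. 174.] 93 [0.461 0.429 0.036]
tally_tall_key_top 0.48 [310. 283.] 101 [ 0.541 -0.166  0.05 ]
tally_tall_key_top 0.44 [343. 265.] 85 [ 0.574 -0.063  0.05 ]
call_box 0.74 [402. 184.] 963 [0.522 0.376 0.045]
call_box 0.65 [461. 199.] 978 [0.712 0.398 0.045]
call_box 0.59 [355. 164.] 925 [0.331 0.411 0.045]
call_button_top 0.67 [452. 188.] 110 [0.669 0.421 0.06 ]
call_button_top 0.62 [348. 154.] 82 [0.293 0.431 0.06 ]
call_button_top 0.44 [392. 174.] 92 [0.48  0.392 0.06 ]
lamp_button_top 0.57 [392. 174.] 87 [0.475 0.399 0.057]
lamp_button_top 0.33 [434. 212.] 554 [0.677 0.274 0.057]
```

View pics/top1.png

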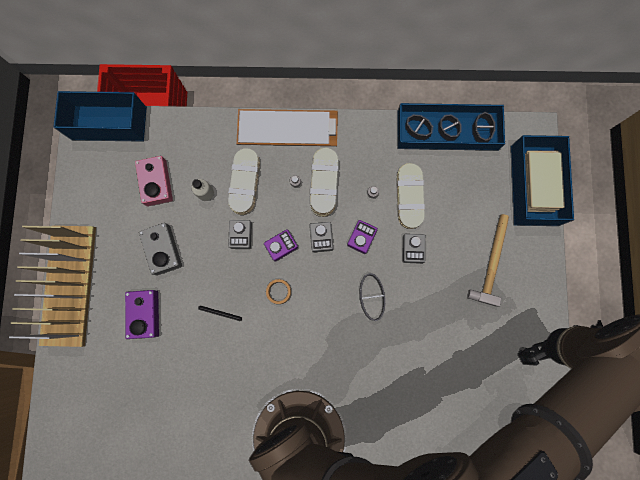

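View pics/scene1.png

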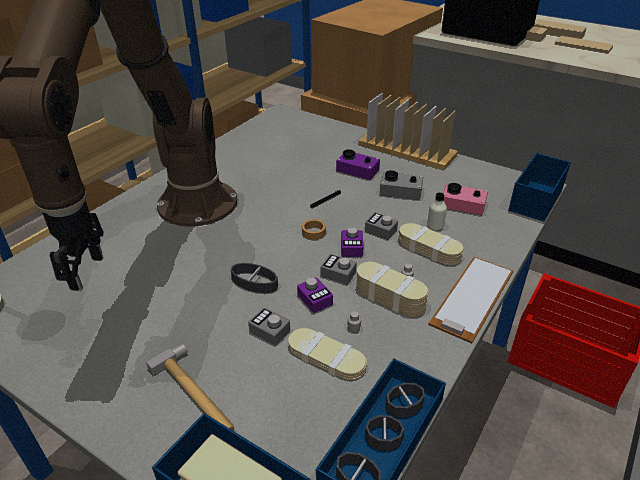

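The grey counters are at top-view pixels (240,233), (320,236) and (414,246), with purple look-alikes at (281,244) and (362,236). The grey call box is at (158,250), its broad button at about (160,260), with pink (153,180) and purple (141,314) look-alikes. The stack at (324,181) looks tallest. I'll confirm that by its layers in a close crop and with the wrist camera.

```bash
cat >> h.py <<'E'
from scipy.spatial.transform import Rotation as Ro
def wrist():
    s=arm.read_state(); p=cams.get_image("wrist")
    T=np.eye(4); T[:3,:3]=Ro.from_rotvec(s["tool_rot"]).as_matrix(); T[:3,3]=s["eef_pos"]
    C=np.linalg.inv(T@np.array(p["mount"])); p["R"],p["t"]=C[:3,:3],C[:3,3]; return p
DOWN=[np.pi,0,0]
def look(p,names):
    for k,z in names:
        for r in spotter.regions_of(k,p): print(k,round(r["confidence"],2),np.round(r["centre"],1),r["mask"].sum(),onplane(p,r["centre"],z).round(4))
E
python3 - <<'E'
from h import *
s=cv2.imread("pics/scene1.png")[200:390,220:480]; cv2.imwrite("pics/crop1.png",cv2.resize(s,None,fx=3,fy=3,interpolation=cv2.INTER_CUBIC))
arm.close(30)
arm.move_to([.50,-.05,.30],DOWN)
p=wrist(); cv2.imwrite("pics/w1.png",p["image"]); print(p["R"].round(2),p["t"].round(3))
look(p,[("tally_tall_key_top",.052),("tally_tall",.036),("stack_tall",.06)])
s=arm.read_state(); print(s["eef_pos"],s["tool_rot"],s["time_s"],s["force"])
E
```

```text
[[-0.   -1.    0.  ]
 [-0.95  0.    0.31]
 [-0.31 -0.   -0.95]] [-0.051  0.413  0.598]
tally_tall_key_top 0.92 [194.9 182.3] 595 [0.5141 0.0769 0.052 ]
tally_tall_key_top 0.73 [310.9 133.1] 587 [ 0.565  -0.0483  0.052 ]
tally_tall_key_top 0.58 [413.3 159.9] 585 [ 0.5376 -0.1565  0.052 ]
tally_tall 0.92 [215.3 167.6] 4031 [0.5278 0.0579 0.036 ]
tally_tall 0.85 [314.3 145.8] 3983 [ 0.5512 -0.0518  0.036 ]
tally_tall 0.69 [415.7 142.3] 4420 [ 0.5548 -0.1619  0.036 ]
tally_tall 0.54 [ 89.2 132. ] 765 [0.5658 0.1903 0.036 ]
stack_tall 0.61 [311.6  36.3] 6084 [ 0.6526 -0.0493  0.06  ]
[ 0.49999939 -0.05068183  0.29987751] [ 3.14150260e+00 -1.74442079e-03 -3.44462302e-04] 3.6833 [-0.33694533 -0.22158515  0.85144641]
```

View pics/crop1.png

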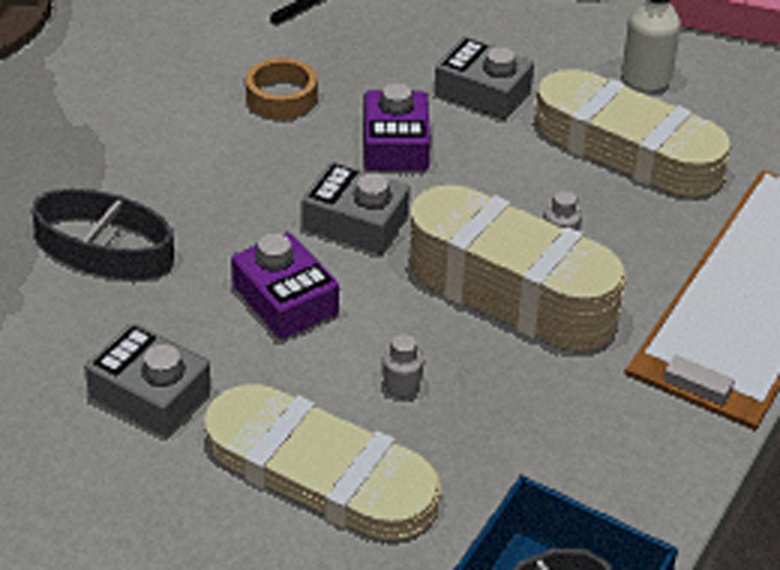

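View pics/w1.png

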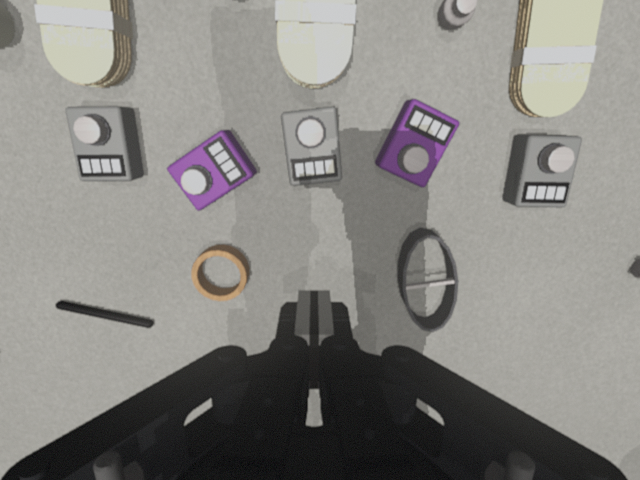

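The crop confirms it: the centre stack, next to the grey counter at wrist pixel (311,133), is clearly the tallest, with about 15 layers. The purple counters at (212,170) and (418,143) are the look-alikes. I'll take a second, lower view to get the key's height, then press.

```bash
cat >> h.py <<'E'
def tri(obs):
    A=[];b=[]
    for p,uv in obs:
        f,cx,cy=K(p); R,t=np.array(p["R"]),np.array(p["t"])
        for i,c in((0,cx),(1,cy)):
            a=(uv[i]-c)/f; A.append(R[i]-a*R[2]); b.append(a*t[2]-t[i])
    return np.linalg.lstsq(np.array(A),np.array(b),rcond=None)[0]
def near(name,p,xy,z):
    L=[r for r in spotter.regions_of(name,p)]
    return min(L,key=lambda r:np.hypot(*(onplane(p,r["centre"],z)[:2]-xy)))
E
python3 - <<'E'
from h import *
o=[]
for x,z in((.48,.27),(.53,.15)):
    arm.movel([x,-.05,z],DOWN); arm.wait(.3); p=wrist(); r=near("tally_tall_key_top",p,[.565,-.048],.052); o.append((p,r["centre"]))
    print(r["centre"],r["confidence"],r["mask"].sum(),onplane(p,r["centre"],.052).round(4))
    c,rad=cv2.minEnclosingCircle(np.argwhere(r["mask"])[:,::-1].astype(np.float32)); print(c,rad)
print(tri(o)); cv2.imwrite("pics/w2.png",p["image"])
E
```

```text
[312.1, 111.7] 0.63 703 [ 0.5661 -0.0484  0.052 ]
(311.1867370605469, 112.78313446044922) 15.547070503234863
[310.1, 186.3] 0.8 1277 [ 0.5656 -0.0477  0.052 ]
(309.3467102050781, 184.6416473388672) 20.737993240356445
[ 0.56606668 -0.04807756  0.05472337]
```

View pics/w2.png

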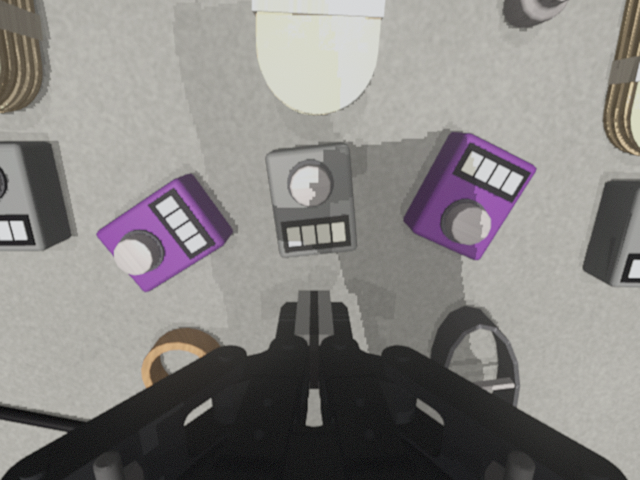

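The key shows at (310,186), on the far half of the grey counter. That puts it at (0.566, -0.048) with its top at about 0.053, which agrees with the text. Pressing now.

```bash
cat >> h.py <<'E'
def press(x,y,top,rot,depth,F=7):
    arm.movel([x,y,top+.03],rot,.1); arm.wait(.3); f0=arm.read_state()["force"][2]
    hit=arm.movel([x,y,top-depth],rot,.012,until_force=F)
    s=arm.read_state(); print("hit",hit,s["eef_pos"].round(4),s["force"]-[0,0,f0])
    arm.wait(.2); s=arm.read_state(); print(s["eef_pos"].round(4),(s["force"]-[0,0,f0]).round(2),s["time_s"])
    return hit
E
python3 - <<'E'
from h import *
press(.566,-.048,.052,DOWN,.0105)
E
```

```text
hit True [ 0.566  -0.048   0.0441] [-1.34868394  0.12839266  6.44715261]
[ 0.566  -0.048   0.0441] [-0.94 -0.13  7.33] 10.1
```

The key went fully down: tip at z = 0.044, about 7 N. Now lift off and look at the call box.

```bash
python3 - <<'E'
from h import *
arm.movel([.566,-.048,.075],DOWN,.03); arm.wait(.3)
arm.movel([.54,-.048,.25],DOWN,.2)
p=wrist(); r=near("tally_tall_key_top",p,[.565,-.048],.052); print("key after",onplane(p,r["centre"],.052))
arm.move_to([.41,.40,.27],DOWN)
o=[]
for x,z in((.39,.27),(.43,.18)):
    arm.movel([x,.40,z],DOWN); arm.wait(.3); p=wrist(); r=near("call_button_top",p,[.473,.404],.065); o.append((p,r["centre"]))
    print(r["centre"],r["confidence"],r["mask"].sum(),onplane(p,r["centre"],.065).round(4))
    look(p,[("lamp_button_top",.057)])
print(tri(o),arm.read_state()["time_s"]); cv2.imwrite("pics/w3.png",p["image"])
E
```

```text
key after [ 0.56685498 -0.04739226  0.052     ]
[316.9, 115.0] 0.57 1646 [0.4727 0.3968 0.065 ]
lamp_button_top 0.77 [264.3 232.6] 219 [0.3586 0.4504 0.057 ]
lamp_button_top 0.72 [293.1  36.9] 392 [0.5374 0.4177 0.057 ]
[320.7, 171.4] 0.96 2664 [0.4731 0.3954 0.065 ]
lamp_button_top 0.86 [256.4 310.1] 434 [0.3586 0.4475 0.057 ]
lamp_button_top 0.67 [285.4  74.6] 583 [0.5367 0.4195 0.057 ]
[0.47274075 0.39608404 0.06254309] 16.4333
```

View pics/w3.png

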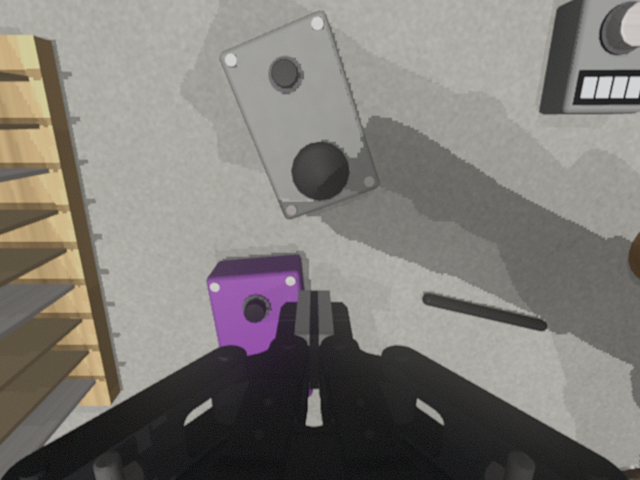

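The grey box's mushroom button is at (320,171) and the small button at (285,75). They measure 68 mm apart, close to the stated 70 mm. Pressing at (0.473, 0.396).

```bash
python3 - <<'E'
from h import *
press(.473,.396,.065,DOWN,.0095)
arm.movel([.473,.396,.09],DOWN,.03); arm.wait(.3)
arm.movel([.43,.38,.28],DOWN,.2); arm.wait(.2)
p=cams.get_image("top"); cv2.imwrite("pics/top2.png",p["image"]); print(arm.read_state()["time_s"],arm.read_state()["force"])
E
```

```text
hit True [0.473  0.396  0.0582] [-1.05998376 -0.16531935  6.03119689]
[0.473  0.396  0.0582] [-0.41 -0.33  6.76] 20.75
23.65 [0.51533529 0.31205869 0.6782053 ]
```

View pics/top2.png

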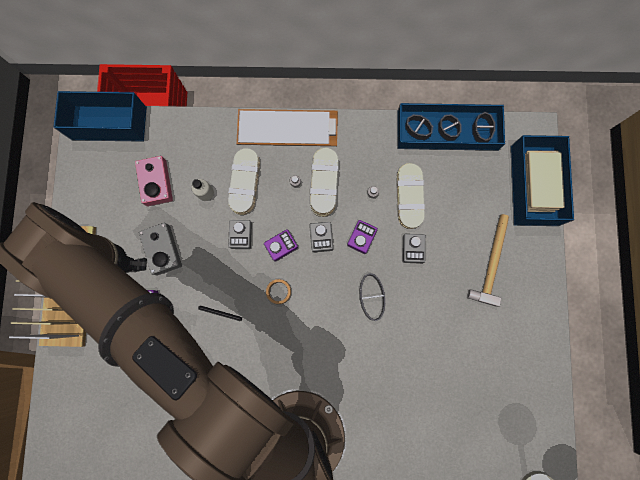

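The button was pressed 6.8 mm at about 7 N. Everything is where it was (the counter still at (320,236)), and the arm is clear. Handing in.

```bash
python3 -c "
from h import *
print(workorder.finish_job())"
```

```text
the job is handed in; nothing more can be done
None
```

I pressed the tall stack's counter key and then the broad call button fully down, let each come up, drew the arm clear with nothing visibly moved, and handed the job in; no verdict was returned.

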